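# Push a bearing under the chute's spring flap

### The arm

A 6-joint arm with a two-finger parallel gripper is mounted at the origin on a cart in front of the work surface, level with it; the furniture and walls round the work are solid. World frame = base frame: x ahead of the robot, y to its left, z up, the work surface at z = 0. Lengths are in mm, angles in rad, forces in N, time in s.
With the tool pointing down it reaches from about 275 to 1000 mm from the base axis. Payload 8.4 kg.
Tool frame: the origin (TCP) lies on the centre line of the jaws, within the pads' length; the fingertips stand 17 mm ahead of it and the grasp point (between the pads) lies 2 mm behind it (r.tcp_to_tips is the z of the fingertips in the tool frame, in mm); z points along the fingers, y is the direction in which the jaws open and shut (so a half turn about z gives the same grasp; the last joint's range is limited). The gripper opens to 85 mm and grips with 20 to 120 N. Pads are 22 mm wide; open, the fingers measure 114 mm over their backs; the gripper's body (76 mm by 85 mm) begins 54 mm behind the grasp point. The pads swing forward as they close: fully open they stand 13 mm farther back than shut.
Start: joints at [1.161, 0.353, 1.633, -0, 1.155, -0.002], TCP at [247.868, 573.75, 248.281] pointing down, gripper open.
Joint ranges: [-2.63, 2.63], [-0.92, 2.1], [0.06, 2.66], [-1.3, 4.44], [0, 2.69], [-3.02, 3.02]. Speed limits (rad/s): [2.22, 2.22, 2.79, 3.14, 3.14, 3.14].

### API

Orientations are given as [roll, pitch, yaw] about the fixed x, y, z axes, in that order (R = Rz(yaw) Ry(pitch) Rx(roll)).
In Python, from rig import r, cams, job gives the robot as it stands.
- The arm moves only by the tool drive_tool, never from a script. Its argument "deltas" is a list of rows, each a list of 4 numbers: the shift along the tool's x, y, z in cm, then the turn about the tool's z in rad. In form: [[x, y, z, roll], ...]. A call has 1 to 12 rows; each row shifts and turns the commanded pose from where the row before left it, along the tool's axes as they then stand; what a row does not reach is not made up. A row lasts 1/12 s, in which the tool goes at most 41.7 mm and 7.16 degrees, less where a joint would pass 70% of its speed; a pose out of reach is approached as far as the arm can. A call with a gripper value outside its range is refused whole. "jaw" is the closure, from 0 (fully open) to 1 (shut), set as the call begins (left out, the last holds). The fingers move at their own pace and stop on an object; "force" is the grip in N (left out, the last holds). Time passes only in rows, so rows that do not move let the fingers close. It gives the time, the measured TCP pose, the force and the opening at its end, in the units of the state.
- r.sense(): the state, without advancing time (a new reading comes with each control period).
- cams.grab_frame(name): name is "scene" or "side" or "wrist"; returns (picture, depth): 384x512x3 uint8, red, green, blue; 384x512 float32, mm along the optical axis (not along the pixel's ray), 0 where there is no reading.
- cams.camera_params(name): a dict with "fx", "fy", "cx", "cy" (pixels), "k1" (the pictures are not rectified: a ray, as slopes to the right and down, at radius r is drawn at 1 + k1 r^2 times it, then the intrinsics apply), "R" (3x3) and "t" (3): a world point X has camera coordinates R X + t. Camera axes: x right, y down, z forward; pixel columns grow to the right and rows downward; lengths in mm; the calibration is good to about 2 mm. A picture is of the moment at which its call begins: read the wrist's pose just before it. camera_params takes no time and is no camera call; for the wrist camera it gives the pose at the moment of the call.
- job.sign_off(): hands the job in, once; it reports no verdict.
The state is a dict: "clock": time; "qpos": joint angles; "qvel": joint speeds; "joint_efforts": joint torques, N m; "eef_pos": TCP position; "tcp_rot": TCP orientation; "contact_force": force on the tool from outside, world axes, zero at the start; "wrist_torque": the same for the moment, N m; "opening": opening from 0.0 (shut) to 1.0 (fully open).
Only numpy, scipy, OpenCV 4.12 (cv2) and the standard library are available. Lean on these libraries where they do the work, as an engineer would, in place of code of your own. Each camera call takes 0.05 s, during which the arm holds its last target. There are 200 camera calls.

### The job

Drop the used bearing into the catch tray of the parts chute. With one fingertip press down the chute's sprung plate to swing the flap open; keep it pressed and, with the other fingertip, push the bearing along the lane under the open flap until it drops off the edge into the tray, then let the flap spring shut. Do not pick up the bearing, and leave the other parts on the table where they are.

Things in the scene. Friction and masses are not known exactly. Their poses are not given: they have to be found in the camera images.
- drop_chute: Grey sheet-metal parts chute, 286 x 96 mm, fixed to the table's left half, open front toward the robot. Its x axis is the pushing direction along the lane, y points left across it, z up. Origin: at table height on the lane's centre line, below the flap. The lane is a flat deck 102 mm above the table, x -150 to -14 mm, between slippery white nylon guide walls 20 mm high (inner faces at y -34, +34).
- lane_edge (a point): Middle of the deck's far edge, on the deck's surface (chute x = -14 mm, 102 mm above the table). The bearing tips off here into the tray once its centre has passed the edge.
- tray_floor (a point): Middle of the catch tray's floor, 40 mm above the table, 62 mm below the deck. Inside the tray runs from chute x -14 to +135 mm, y -45 to +45 mm; its walls end 16 mm above the deck.
- flap (a joint): Hinge of the sprung flap, rad: 0 shut, 0.70 at the stop. It opens only by pressing the press plate down, not by pushing the blade along the lane; from 0.45 rad on the bearing passes under the blade. The spring shuts it at once when the plate is released. Pressing takes about 1 to 2 N to start and 3 to 4 N at 0.6 rad.
- flap_hinge (a point): Point of the hinge axis above the blade. The tube, 10 mm thick, runs along the chute's x from -147 to +3 mm at chute y = +40 mm, 142 mm above the table (40 mm above the deck). Posts 10 mm square with bosses up to 150 mm above the table stand at chute x -142 and -4 mm. The fingers can straddle the tube.
- blade (a point): Middle of the blade's lower edge, moving with the flap. The blade is an upright dark steel strip 22 mm high across the lane at chute x 0 to 10 mm, y -36 to +16 mm, right of the hinge; shut, its lower edge is 4 mm above the deck. It swings up sideways: at 0.6 rad the lower edge is 21 mm or more above the deck; at 0.70 rad the top corner is 80 mm above it.
- press_plate (a point): Middle of the press plate's upper face, moving with the flap: a wing with a slippery black face left of the hinge, chute x -135 to -15 mm. Shut, it slopes up to the left, 124 mm above the table at y +70, 155 mm at y +116 mm. At 0.6 rad it is level, 110 mm above the table (8 mm above the deck), y +55 to +110 mm; one fingertip can slide along it while the other moves in the lane at the same height.
- bearing: Used ball bearing, 62 mm in diameter, 17 mm high, 0.15 to 0.3 kg, lying flat on the deck in the lane, 40 to 80 mm in front of the flap. Origin: centre of its underside.
- gear_lever: Fixed furniture to keep clear of: a gear lever on a dark flanged foot on the table right of the chute, its bright stick leaning up and left to a black knob 60 mm across, 60 mm left of the foot, its top 420 mm above the table. Upright gear shafts up to 240 mm high stand along the front edge of the table right of the chute. Origin: centre of its foot, at table height.
- nut: Bystander: big hexagon nut, 46 x 52 x 23 mm, on the table left of the chute. Origin: centre of its underside.
- bush: Bystander: black rubber bush, 40 mm in diameter, 50 mm high, on the table right of the chute. Origin: centre of its underside.
- gear: Bystander: dark gear, 86 mm in diameter, 20 mm high, on the table. Origin: centre of its underside.
- sleeve: Bystander: dark synchro sleeve, 78 mm in diameter, 24 mm high. Origin: centre of its underside.
- cluster: Bystander: upright gear cluster, 98 mm in diameter, 170 mm high. Origin: centre of its underside.

How it is judged (in metres and radians):
On the way, in this order (a step that is already met when the one before it is completed fails the run):
1. the flap is held open (0.42 rad or more) while the bearing still lies on the lane in front of it (value of joint flap above 0.42 rad and x of bearing in the frame of drop_chute below -0.02 m and z of bearing in the frame of drop_chute above 0.092 m), for 0.2 s.
2. the bearing has dropped into the tray while the flap is still held open (0.42 rad or more) (x of bearing in the frame of drop_chute between -0.025 and 0.14 m and y of bearing in the frame of drop_chute between -0.05 and 0.05 m and z of bearing in the frame of drop_chute below 0.082 m and value of joint flap above 0.42 rad), for 0.05 s.
At the end, for the whole second after the job is handed in: the bearing lies at rest in the catch tray, inside its walls and at least 20 mm below the deck, and the flap is shut (within 0.06 rad) (x of bearing in the frame of drop_chute between -0.025 and 0.14 m and y of bearing in the frame of drop_chute between -0.05 and 0.05 m and z of bearing in the frame of drop_chute below 0.082 m and value of joint flap below 0.06 rad and linear speed of bearing below 0.02 m/s); the robot touches nothing.
It fails at once if the bearing is lifted more than 15 mm off the deck (z of bearing in the frame of drop_chute above 0.117 m).
It fails at once if a bystander part is moved more than 25 mm (distance of any of nut, bush, gear, sleeve, cluster from where it was at the start of the episode above 0.025 m).
It also fails if it takes over 45 s, if anything falls off the work surface, if the arm or the gripper's body presses on something with over 40 N, if the wrist force passes 120 N, or if a joint passes its speed limit or range.

## Working session

There is one attempt and no reset: what is moved stays moved. The work goes in short steps, Python scripts to look and compute and a tool call to move; the robot and the scene stay as the last step left them, time stands still between calls to the robot, and variables do not carry over. Pictures are saved under pics/ and viewed, about 8 in all and at most 12, crops included, and the job is handed in when it is done.

Besides the shell and the picture viewer there is one more tool, called after ">>>" as name(argument=value, ...) on one line, values as JSON. drive_tool: Moves the arm, as the interface text tells. Its arguments: {"type":"object","properties":{"deltas":{"type":"array"},"jaw":{"type":"number"},"force":{"type":"number"}},"required":["deltas"]}

```bash
mkdir -p pics; ls; cat > h.py <<'E'
import numpy as np,cv2
from rig import r,cams,job
def P(name):
    p=cams.camera_params(name); return p,np.array(p["R"]),np.array(p["t"])
def cloud(name,p,d):
    R,t=np.array(p["R"]),np.array(p["t"])
    h,w=d.shape; u,v=np.meshgrid(np.arange(w),np.arange(h))
    K=np.array([[p["fx"],0,p["cx"]],[0,p["fy"],p["cy"]],[0,0,1.]])
    n=cv2.undistortPoints(np.stack([u,v],-1).reshape(-1,1,2).astype(np.float64),K,np.array([p["k1"],0,0,0.])).reshape(h,w,2)
    X=np.dstack([n[...,0]*d,n[...,1]*d,d])
    return (X-t)@R
def get(name):
    p=cams.camera_params(name); im,d=cams.grab_frame(name)
    return im,d,cloud(name,p,d)
E
python3 - <<'E'
from h import *
s=r.sense();print(s, r.tcp_to_tips)
out=[]
for n in("scene","wrist","side"):
    im,d,X=get(n); np.savez(f"pics/{n}0.npz",im=im,d=d,X=X); out.append(im[...,::-1])
    p,R,t=P(n); print(n,(-R.T@t).round(),R.round(2).tolist())
cv2.imwrite("pics/a.png",cv2.resize(np.vstack([np.hstack(out[:2]),np.hstack([out[2],out[2]*0])]),(800,600)))
E
```

```text
pics
{'clock': 0.0, 'qpos': array([ 1.16060085e+00,  3.53667069e-01,  1.63412013e+00, -5.64202773e-06,
        1.15519611e+00, -2.41731707e-03]), 'qvel': array([ 0.00017081,  0.00057279,  0.00094353,  0.00040145, -0.00081712,
       -0.00094108]), 'joint_efforts': array([-6.28478074e-05, -6.05240965e+01, -3.42067087e+01,  1.47045812e-04,
        9.36606608e-03, -1.86209815e-05]), 'eef_pos': array([247.69104422, 573.34044109, 247.5558385 ]), 'tcp_rot': array([-3.14020199e+00,  1.79690970e-06,  2.73381678e+00]), 'contact_force': array([-0.8899228 ,  0.0550128 , -0.54208365]), 'wrist_torque': array([-0.03752213,  0.02731127, -0.08469056]), 'opening': 1.002346509542307} 17.0
scene [1510. -313. 1538.] [[0.41, 0.91, -0.01], [0.74, -0.33, -0.59], [-0.54, 0.23, -0.81]]
wrist [176. 605. 372.] [[0.4, 0.92, -0.0], [0.87, -0.38, 0.31], [0.28, -0.12, -0.95]]
side [ 609. 1393.  686.] [[-1.0, 0.03, 0.01], [0.01, 0.4, -0.91], [-0.03, -0.91, -0.4]]
```

View pics/a.png

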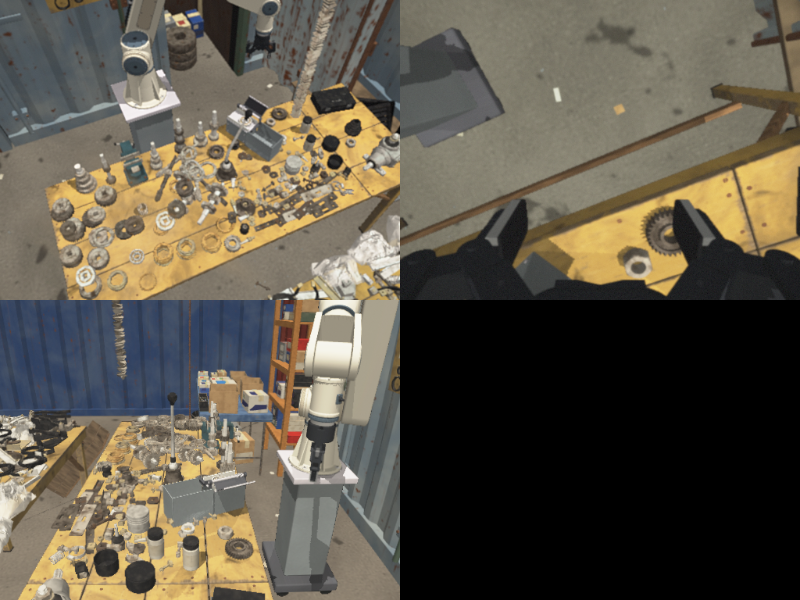

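```bash
python3 - <<'E'
from h import *
A=np.load("pics/scene0.npz");B=np.load("pics/side0.npz")
s=A["im"][110:220,270:380,::-1]; t=B["im"][190:300,190:350,::-1]
# topdown map of both clouds, 2mm px, x up, y left; colour and height
def top(Z):
    X=Z["X"].reshape(-1,3);c=Z["im"].reshape(-1,3)[:,::-1];o=np.argsort(X[:,2])
    m=np.zeros((200,200,3),np.uint8);q=X[o]
    row=(199-(q[:,0]-200)/2).round().astype(int);col=(199-(q[:,1]-200)/2).round().astype(int)
    k=(row>=0)&(row<200)&(col>=0)&(col<200)&(q[:,2]>-20)&(q[:,2]<200)
    m[row[k],col[k]]=c[o][k];h=np.zeros((200,200),np.uint8);h[row[k],col[k]]=np.clip(q[k,2],0,200)
    return np.hstack([m,cv2.applyColorMap(h,cv2.COLORMAP_JET)])
cv2.imwrite("pics/b.png",np.hstack([cv2.resize(np.vstack([top(A),top(B)]),(400,400),interpolation=0),np.vstack([cv2.resize(s,(400,300)),cv2.resize(t,(400,100*0+275))])[:575,:]][:1]+[]))
m=np.vstack([top(A),top(B)]); 
L=np.vstack([cv2.resize(s,(400,300),interpolation=2),cv2.resize(t,(400,275),interpolation=2)])
m=np.vstack([m,np.zeros((175,400,3),np.uint8)])
cv2.imwrite("pics/b.png",np.hstack([m,L]))
E
```

```text
(no output)
```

View pics/b.png

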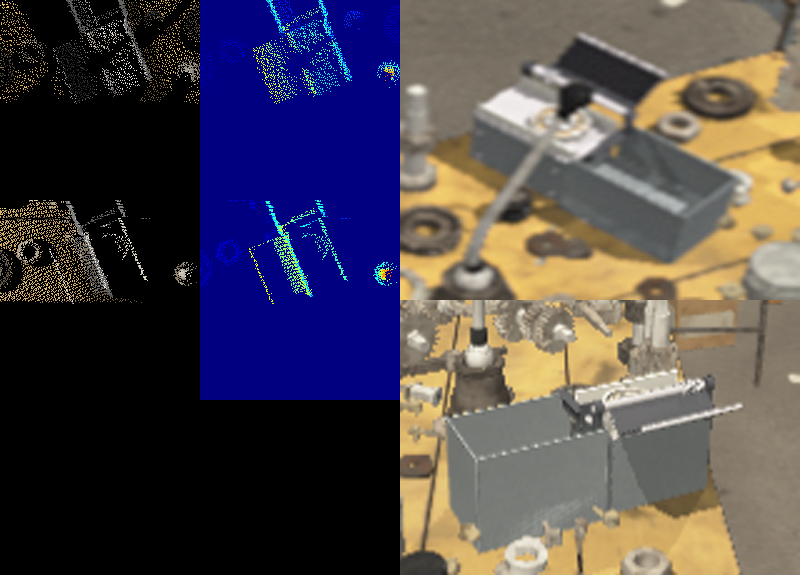

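```bash
python3 - <<'E'
from h import *
A=np.load("pics/scene0.npz");B=np.load("pics/side0.npz")
def reg(Z,zl,zh):
    X=Z["X"].reshape(-1,3);return X[(X[:,0]>370)&(X[:,0]<760)&(X[:,1]>200)&(X[:,1]<560)&(X[:,2]>zl)&(X[:,2]<zh)]
def ransac(Q,d,ang=None):
    g=np.random.default_rng(0);best=(0,)
    for _ in range(3000):
        a,b=Q[g.choice(len(Q),2,False),:2];v=b-a
        if np.hypot(*v)<25:continue
        n=np.array([-v[1],v[0]])/np.hypot(*v); th=np.arctan2(-n[0],n[1])
        th=(th+np.pi/2)%np.pi-np.pi/2
        if ang is not None and abs((th-ang+np.pi/2)%np.pi-np.pi/2)>.06:continue
        e=abs((Q[:,:2]-a)@n)<d
        if e.sum()>best[0]:best=(e.sum(),e)
    q=Q[best[1]]; c=q[:,:2].mean(0);_,_,V=np.linalg.svd(q[:,:2]-c);v=V[0]*np.sign(V[0][0])
    return best[0],c,np.arctan2(v[1],v[0]),((q[:,:2]-c)@v).min(),((q[:,:2]-c)@v).max(),q
Ql=reg(B,15,95);L=ransac(Ql,3);print("left",L[:5])
# table yellow -> low z
for nm,Z in(("scene",A),("side",B)):
    Q=reg(Z,15,112)
    if len(Q)<50:continue
    yaw=L[2];print(nm,len(Q))
    R=np.array([[np.cos(yaw),np.sin(yaw)],[-np.sin(yaw),np.cos(yaw)]])
    q=(Q[:,:2]-L[1])@R.T
    print("x hist",np.histogram(q[:,0],np.arange(-250,250,10))[0]);print("y hist",np.histogram(q[:,1],np.arange(-130,20,4))[0])
fr=ransac(reg(A,15,110),3,L[2]);print("rightface",fr[:5])
fe=ransac(reg(A,15,110),3,L[2]+np.pi/2);print("end",fe[:5])
np.save("pics/yaw.npy",[L[2],*L[1]])
E
```

```text
left (np.int64(1907), array([547.19940479, 440.80684284]), np.float64(0.429746170075886), np.float64(-155.31361782219915), np.float64(149.09710203555665))
scene 2848
x hist [  0   0   0   0   4  10  18  48  60  73  62  65  70  77  63  53  40  34
  32  60  94  90 104  91 102 126 123 118 110 110  95  90  96 103 113  72
  67 112 138  35  23   4   2   1   1  26  23   9   1]
y hist [  6   3   2   0   0   1   9 141 276 152 174 155  50  14  10  19  17  41
  28  32  24  30  43  55  57  36  51  57  69  60  89 217 125  22   2   7
   9]
side 5061
x hist [  0   0   0   0   1  13  15  27  39  71  80  83  86  89  81  72  82  76
  81  84  98 105 164 173 228 228 243 226 225 213 178 189 171 213 255 203
 179 144 399  71  31  15   0   0   1  43  64  22   0]
y hist [   2    2    2    0    0    0    0    4  168  479  111   12   47   66
   22   12   22   21   23   19   22   34   27   39   40   41   43   22
   19   23   51  497 1657  477   14    7    4]
rightface (np.int64(623), array([582.5659757 , 355.12487194]), np.float64(0.3762111669986737), np.float64(-156.36673502081965), np.float64(133.263924355445))
end (np.int64(163), array([688.30763706, 447.44054028]), np.float64(-1.1945717316636326), np.float64(-51.77665402357363), np.float64(106.03828863448733))
```

```bash
python3 - <<'E'
from h import *
A=np.load("pics/scene0.npz");B=np.load("pics/side0.npz")
for n,Z,(u,v) in(("scene",A,(317,136)),("side",B,(220,125))):
    X=Z["X"][v-14:v+15,u-14:u+15].reshape(-1,3);q=X[(X[:,2]>340)&(X[:,2]<440)&(X[:,0]<900)&(X[:,0]>300)]
    print(n,len(q),np.median(q,0).round() if len(q) else"",q.min(0).round(),q.max(0).round())
# tall stuff x 380..800,y 50..400, z>130
X=B["X"].reshape(-1,3)
X=np.vstack([X,A["X"].reshape(-1,3)])
for z in range(140,430,40):
    k=X[(X[:,2]>z)&(X[:,2]<z+40)&(X[:,0]>330)&(X[:,0]<800)&(X[:,1]>100)&(X[:,1]<520)]
    H,xe,ye=np.histogram2d(k[:,0],k[:,1],[np.arange(330,801,30),np.arange(100,521,30)])
    print(z,[(int(xe[i]+15),int(ye[j]+15),int(H[i,j])) for i,j in np.argwhere(H>8)])
E
```

```text
scene 99 [677. 260. 402.] [654. 248. 374.] [687. 282. 413.]
side 176 [672. 276. 392.] [655. 247. 344.] [688. 289. 410.]
140 [(405, 385, 25), (405, 445, 54), (405, 475, 9), (435, 235, 31), (435, 385, 70), (435, 445, 33), (435, 475, 41), (465, 145, 37), (465, 205, 18), (465, 235, 62), (465, 385, 16), (465, 415, 23), (465, 475, 63), (495, 415, 33), (495, 475, 47), (495, 505, 22), (525, 415, 39), (525, 445, 12), (555, 415, 9), (555, 445, 18), (675, 175, 76), (675, 205, 9)]
180 [(435, 235, 17), (465, 205, 11), (465, 235, 32), (675, 175, 30), (675, 205, 52)]
220 [(675, 205, 74)]
260 [(675, 205, 25), (675, 235, 62)]
300 [(675, 235, 68)]
340 [(675, 235, 26), (675, 265, 66)]
380 [(645, 265, 16), (675, 265, 148), (675, 295, 50)]
420 []
```

>>> drive_tool(deltas=[[0,0,-3,0],[-3,-0.5,-2,0],[-3.4,-0.7,0,0],[-3.5,-0.7,0,0],[-3.5,-0.8,0,0],[-3.5,-0.8,0,0],[-3.5,-0.8,0,0],[-3.5,-0.8,0,0],[-3.5,-0.6,0,0],[0,0,0,-0.12],[0,0,0,-0.12],[0,0,0,-0.12]])

```text
clock: 1.15
eef_pos: [477.4, 411.9, 297.8]
tcp_rot: [-3.141, -0.001, 3.098]
contact_force: [0.1, -0.2, 0.1]
opening: 1.003
```

>>> drive_tool(deltas=[[0,0,0,-0.12],[0,0,0,-0.12],[0,0,0,-0.12],[0,0,0,-0.11],[0,0,0,0]])

```text
clock: 1.57
eef_pos: [476.7, 412.6, 298.0]
tcp_rot: [-3.141, -0.001, -2.714]
contact_force: [-0.4, 0.2, 0.7]
opening: 0.998
```

```bash
python3 - <<'E'
from h import *
s=r.sense();print(s["clock"],s["eef_pos"],s["tcp_rot"],s["contact_force"])
im,d,X=get("wrist");np.savez("pics/w1.npz",im=im,d=d,X=X)
h=cv2.applyColorMap(np.clip(X[...,2],0,250).astype(np.uint8),cv2.COLORMAP_JET)
cv2.imwrite("pics/c.png",cv2.resize(np.vstack([im[...,::-1],h]),(400,600)) if 0 else np.vstack([cv2.resize(im[...,::-1],(800,600))]))
E
```

```text
1.5667 [476.67479944 412.62878655 297.96174181] [-3.14142318e+00 -5.89645507e-04 -2.71448979e+00] [-0.43221752  0.18735983  0.66124998]
```

View pics/c.png

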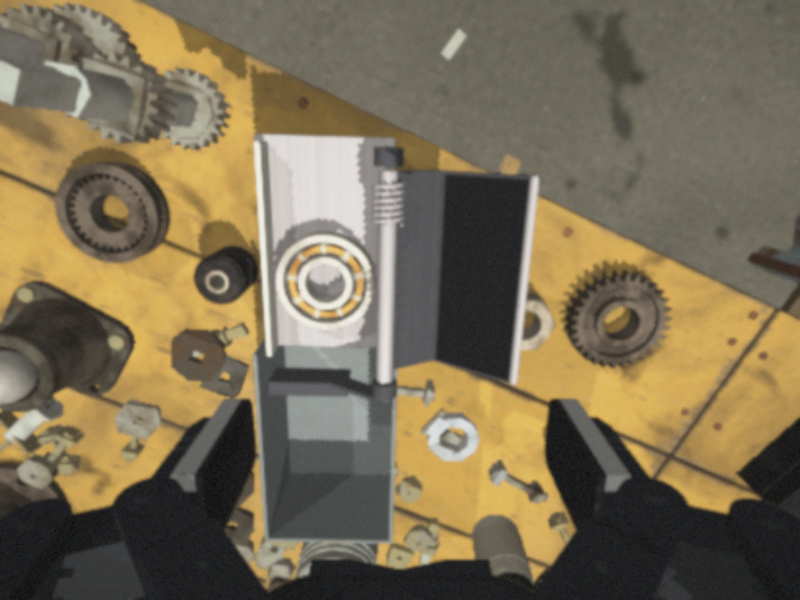

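```bash
cat >> h.py <<'E'
def ray(p,u,v,z):
    K=np.array([[p["fx"],0,p["cx"]],[0,p["fy"],p["cy"]],[0,0,1.]])
    n=cv2.undistortPoints(np.array([[[u,v]]],float),K,np.array([p["k1"],0,0,0.])).ravel()
    R,t=np.array(p["R"]),np.array(p["t"]);c=-R.T@t;d=R.T@np.array([*n,1]);return c+d*(z-c[2])/d[2]
E
python3 - <<'E'
from h import *
p=cams.camera_params("wrist");f=lambda u,v,z:ray(p,u/1.5625,v/1.5625,z)
Z=np.load("pics/w1.npz")
for nm,u,v,z in[("tubeF",388,165,147),("tubeB",387,375,147),("frontR deck",268,137,102),("frontL deck",375,137,102),("farR rim",266,540,118),("farL rim",391,540,118),("wallR front",261,140,122),("wallR back",268,353,122),("bearing",324,281,119),("deckend",320,346,102)]:
    q=f(u,v,z); x=Z["X"][int(v/1.5625),int(u/1.5625)]; print(nm,q.round(1),"depth",x.round(1))
im=Z["im"];hsv=cv2.cvtColor(im,cv2.COLOR_RGB2HSV)
m=cv2.inRange(hsv,(8,90,80),(25,255,255)); m[:140]=0;m[220:]=0;m[:,:172]=0;m[:,242:]=0
v,u=np.nonzero(m);(c,ax,a)=cv2.fitEllipse(cv2.convexHull(np.stack([u,v],1)));print("orange",len(u),c,ax,ray(p,*c,118).round(1))
E
```

```text
tubeF [417.8 379.7 147. ] depth [417.6 378.9 149.8]
tubeB [530.  428.2 147. ] depth [531.  428.3 144.9]
frontR deck [434.7 307.  102. ] depth [435.  306.1 102.1]
frontL deck [408.2 365.9 102. ] depth [408.2 363.7  72.4]
farR rim [703.3 405.1 118. ] depth [705.  406.2 115.5]
farL rim [665.7 490.2 118. ] depth [664.6 490.9 117.8]
wallR front [436.  308.6 122. ] depth [438.5 302.9 100.4]
wallR back [558.3 355.8 122. ] depth [557.9 355.5 121.9]
bearing [499.4 371.1 119. ] depth [503.9 370.1 103.1]
deckend [549. 385. 102.] depth [549.4 384.5 101.2]
orange 475 (208.23277282714844, 179.6312713623047) (46.481781005859375, 48.76241683959961) [499.2 371.8 118. ]
```

>>> drive_tool(deltas=[[1.5,-0.1,0,0.018],[1.6,-0.1,0,0],[1.5,-0.1,0,0],[0,0,2.5,0],[0,0,3,0],[0,0,3,0],[0,0,2.5,0],[0,0,1,0],[0,0,0,0]])

```text
clock: 2.37
eef_pos: [434.6, 390.6, 175.9]
tcp_rot: [-3.14, -0.004, -2.74]
contact_force: [-0.3, -0.6, -0.1]
opening: 1.002
```

```bash
python3 - <<'E'
from h import *
s=r.sense();print(s["clock"],s["eef_pos"],s["tcp_rot"],s["contact_force"])
im,d,X=get("wrist");im2,_,_=get("side")
cv2.imwrite("pics/d.png",np.vstack([cv2.resize(im[...,::-1],(400,300)),cv2.resize(im2[200:320,180:340,::-1],(400,300),interpolation=2)]))
E
```

```text
2.3667 [434.58798876 390.61700038 175.85423013] [-3.14008725 -0.00446002 -2.74009375] [-0.30751309 -0.59914538 -0.13640566]
```

View pics/d.png

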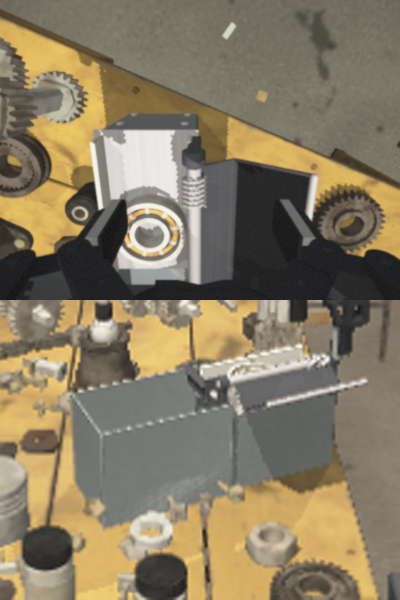

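```bash
cat >> h.py <<'E'
O=np.array([559.3,395.5]);W=0.41;EX=np.array([np.cos(W),np.sin(W)]);EY=np.array([-np.sin(W),np.cos(W)])
def ch(X): X=np.asarray(X);return ((X[:2]-O)@EX).round(1),((X[:2]-O)@EY).round(1)
E
python3 - <<'E'
from h import *
from scipy.spatial.transform import Rotation as Rn
s=r.sense();Rt=Rn.from_euler("xyz",s["tcp_rot"]).as_matrix();p=cams.camera_params("wrist")
print("tcp chute",ch(s["eef_pos"]))
for a in([-11,-42.5,4],[-11,-42.5,17],[11,-42.5,17],[-11,42.5,17],[11,42.5,17],[11,42.5,4],[11,-57,17]):
    c=np.array(p["R"])@(s["eef_pos"]+Rt@a)+p["t"];n=c[:2]/c[2];n=n*(1+p["k1"]*n@n);print(a,((n*[p["fx"],p["fy"]]+[p["cx"],p["cy"]])/1.28).round())
im,d,X=get("wrist")
cv2.imwrite("pics/e.png",cv2.resize(im[200:384,100:430,::-1],(800,446),interpolation=2))
hsv=cv2.cvtColor(im,cv2.COLOR_RGB2HSV)
m=cv2.inRange(hsv,(8,90,80),(25,255,255)); m[:245]=0;m[345:]=0;m[:,:162]=0;m[:,240:]=0
v,u=np.nonzero(m);c,ax,a=cv2.fitEllipse(cv2.convexHull(np.stack([u,v],1)));q=ray(p,*c,118);print(c,ax,q,ch(q))
E
```

```text
tcp chute (np.float64(-114.2), np.float64(45.9))
[-11, -42.5, 4] [128. 229.]
[-11, -42.5, 17] [134. 217.]
[11, -42.5, 17] [131. 186.]
[-11, 42.5, 17] [266. 217.]
[11, 42.5, 17] [268. 186.]
[11, 42.5, 4] [274. 196.]
[11, -57, 17] [107. 186.]
(191.27040100097656, 290.75506591796875) (60.10740280151367, 70.0552749633789) [498.03439823 371.5618691  118.        ] (np.float64(-65.7), np.float64(2.5))
```

View pics/e.png

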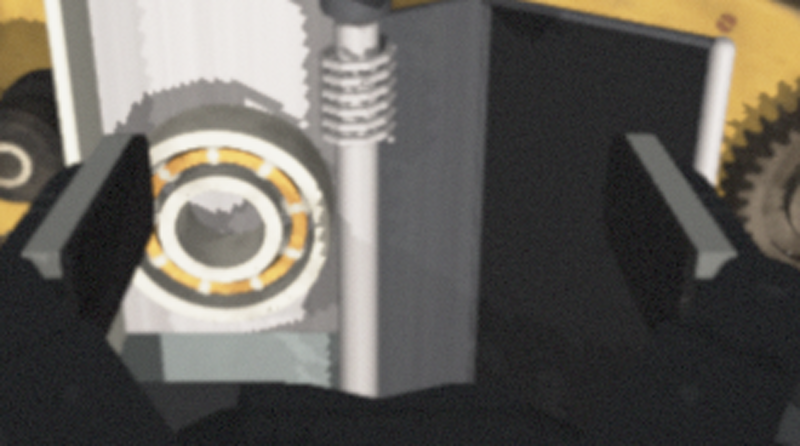

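>>> drive_tool(deltas=[[0,0,1.2,0],[0,0,1.2,0],[0,0,0.8,0],[0,0,0.8,0],[0,0,0.8,0],[0,0,0.8,0],[0,0,0,0]])

```text
clock: 3.1
eef_pos: [435.3, 391.2, 120.6]
tcp_rot: [-3.141, -0.002, -2.738]
contact_force: [-0.2, -0.1, 2.0]
opening: 0.995
```

```bash
python3 - <<'E'
from h import *
s=r.sense();print(s["eef_pos"],ch(s["eef_pos"]),s["tcp_rot"],s["contact_force"])
im,d,X=get("wrist");im2,_,_=get("side")
cv2.imwrite("pics/f.png",np.vstack([cv2.resize(im[150:384,90:440,::-1],(450,300)),cv2.resize(im2[200:320,170:350,::-1],(450,300),interpolation=2)]))
E
```

```text
[435.32381073 391.23059425 120.58557845] (np.float64(-115.4), np.float64(45.5)) [-3.14113463e+00 -1.76262317e-03 -2.73763001e+00] [-0.2020866  -0.05217239  1.95152339]
```

View pics/f.png

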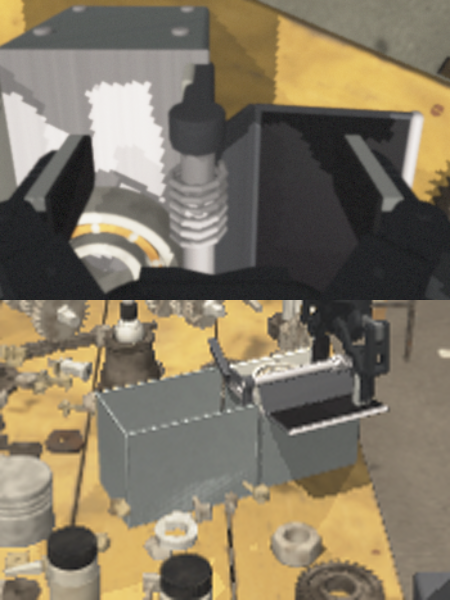

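>>> drive_tool(deltas=[[0,0,0.4,0],[0,0,0.3,0],[0,0,0,0],[0,0,0,0],[0,0,0,0]])

```text
clock: 3.62
eef_pos: [435.9, 392.0, 115.5]
tcp_rot: [3.141, 0.0, -2.737]
contact_force: [0.7, 0.8, 1.7]
opening: 0.996
```

```bash
python3 - <<'E'
from h import *
s=r.sense();print(s["eef_pos"],s["contact_force"])
im,d,X=get("side")
Q=X[200:320,170:350].reshape(-1,3);I=im[200:320,170:350].reshape(-1,3)
c=np.c_[(Q[:,:2]-O)@EX,(Q[:,:2]-O)@EY,Q[:,2]]
k=(c[:,0]>-90)&(c[:,0]<-20)&(c[:,1]>55)&(c[:,1]<125)&(c[:,2]>85)
for y in range(55,125,5):
    q=k&(c[:,1]>=y)&(c[:,1]<y+5)
    if q.sum():print(y,q.sum(),np.median(c[q,2]).round(1))
k=(c[:,0]>-8)&(c[:,0]<20)&(c[:,1]<40)&(c[:,1]>-60)&(c[:,2]>122)
for y in range(-50,40,10):
    q=k&(c[:,1]>=y)&(c[:,1]<y+10)
    if q.sum():print("blade",y,q.sum(),c[q,2].min().round(1),c[q,2].max().round(1))
E
```

```text
[435.88192242 391.96210474 115.48515046] [0.72460056 0.80333895 1.67439074]
55 54 111.7
60 21 109.6
65 34 109.4
70 32 109.5
75 23 109.8
80 27 109.4
85 23 109.7
90 31 109.8
95 25 110.3
100 25 110.1
105 27 110.0
110 36 110.0
115 13 109.6
blade -50 1 150.6 150.6
blade -40 3 145.2 167.9
blade -30 14 142.1 171.1
blade -20 19 132.2 165.7
blade -10 16 126.6 157.7
blade 0 18 125.1 149.9
blade 10 13 136.7 148.6
blade 20 7 136.7 148.3
blade 30 12 133.4 148.8
```

>>> drive_tool(deltas=[[-0.5,0,0,0],[-0.5,0,0,0],[-0.5,0,0,0],[-0.5,0,0,0],[-0.5,0,0,0],[-0.5,0,0,0],[-0.5,0,0,0],[-0.5,0,0,0],[-0.5,0,0,0],[-0.5,0,0,0],[0,0,0,0],[0,0,0,0]])

```text
clock: 4.67
eef_pos: [482.7, 411.9, 115.4]
tcp_rot: [3.141, 0.002, -2.738]
contact_force: [0.6, 0.1, 2.5]
opening: 0.997
```

```bash
python3 - <<'E'
from h import *
s=r.sense();print(s["eef_pos"],ch(s["eef_pos"]),s["contact_force"])
im,d,X=get("scene");im2,_,_=get("side")
cv2.imwrite("pics/g.png",np.vstack([cv2.resize(im[110:220,270:410,::-1],(450,330)),cv2.resize(im2[200:320,170:350,::-1],(405,270),interpolation=2).copy() if 0 else cv2.resize(im2[200:320,170:350,::-1],(450,270),interpolation=2)]))
E
```

```text
[482.7240038  411.89112611 115.43175961] (np.float64(-63.7), np.float64(45.6)) [0.6043225  0.06490206 2.50616449]
```

View pics/g.png

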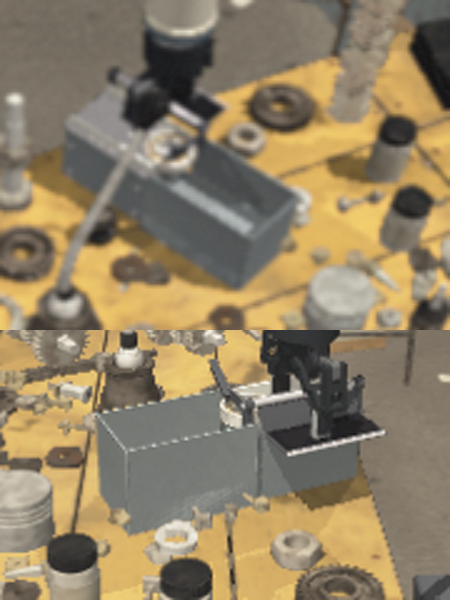

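>>> drive_tool(deltas=[[-0.5,0,0,0],[-0.5,0,0,0],[-0.5,0,0,0],[-0.5,0,0,0],[-0.4,0,0,0],[0,0,0,0],[0,0,0,0],[0,0,0,0],[0,0,0,0]])

```text
clock: 5.52
eef_pos: [504.0, 420.9, 115.4]
tcp_rot: [3.141, 0.001, -2.737]
contact_force: [1.0, 0.1, 2.2]
opening: 1.004
```

```bash
python3 - <<'E'
from h import *
s=r.sense();print(s["eef_pos"],ch(s["eef_pos"]),s["contact_force"])
im,d,X=get("scene");im2,_,_=get("side")
cv2.imwrite("pics/i.png",np.vstack([cv2.resize(im[110:220,270:410,::-1],(450,330)),cv2.resize(im2[200:320,170:350,::-1],(450,270),interpolation=2)]))
E
```

```text
[504.00196585 420.89229345 115.35413156] (np.float64(-40.6), np.float64(45.3)) [0.98892943 0.11679725 2.15274406]
```

View pics/i.png

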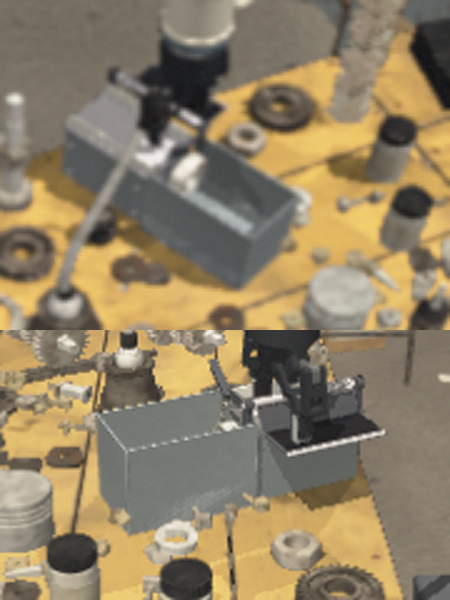

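```bash
python3 - <<'E'
from h import *
im,d,X=get("scene")
Q=X.reshape(-1,3);I=im.reshape(-1,3).astype(int)
c=np.c_[(Q[:,:2]-O)@EX,(Q[:,:2]-O)@EY,Q[:,2]]
k=(c[:,0]>-30)&(c[:,0]<70)&(abs(c[:,1])<44)&(c[:,2]>30)&(c[:,2]<160)&(I.min(1)>105)
q=c[k];print(k.sum());print(q[np.argsort(q[:,2])][::max(1,k.sum()//40)].round())
E
```

```text
264
[[ 28.  28.  33.]
 [ 65.  26.  34.]
 [ 59.  19.  36.]
 [ 15.  26.  37.]
 [  9.  20.  38.]
 [ 34.  13.  39.]
 [ 66.  29.  40.]
 [ 69.  24.  40.]
 [ 44.  19.  42.]
 [ 18.   7.  44.]
 [ 28.  14.  46.]
 [ 10.   3.  47.]
 [  9.  17.  52.]
 [  2.  25.  58.]
 [  9.  28.  62.]
 [  6.  -8.  68.]
 [  1. -15.  76.]
 [  7.   2.  79.]
 [ -1.  44.  83.]
 [-14.   3.  84.]
 [ 10.   3.  86.]
 [ -8.  39.  88.]
 [  1. -17.  91.]
 [ -5.  -4.  93.]
 [-19.   1.  95.]
 [ -4.  19.  96.]
 [-14. -18.  98.]
 [ -3.  24.  99.]
 [-29.  26. 100.]
 [-28.  -1. 101.]
 [-21. -16. 101.]
 [  4.  20. 102.]
 [-15. -25. 103.]
 [-25.  33. 104.]
 [-14. -20. 106.]
 [-16. -23. 106.]
 [-26. -36. 110.]
 [-14. -40. 117.]
 [-24.  34. 122.]
 [ 64.  38. 123.]
 [-27.  35. 142.]
 [-17.  33. 146.]
 [ -7.  38. 150.]
 [ -0.  -9. 155.]]
```

>>> drive_tool(deltas=[[-0.4,0,0,0],[-0.4,0,0,0],[0,0,0,0],[0,0,0,0],[0,0,0,0],[0,0,0,0]])

```text
clock: 6.17
eef_pos: [511.4, 424.0, 115.3]
tcp_rot: [3.141, 0.0, -2.737]
contact_force: [0.7, 0.0, 2.6]
opening: 1.002
```

```bash
python3 - <<'E'
from h import *
s=r.sense();print(s["eef_pos"],ch(s["eef_pos"]),s["contact_force"])
im,d,X=get("scene");im2,_,_=get("wrist")
cv2.imwrite("pics/j.png",np.vstack([cv2.resize(im[140:190,300:370,::-1],(420,300),interpolation=2),cv2.resize(im2[...,::-1],(420,300))]))
E
```

```text
[511.37365846 424.02261494 115.34125515] (np.float64(-32.6), np.float64(45.3)) [0.65220915 0.03269806 2.5613408 ]
```

View pics/j.png

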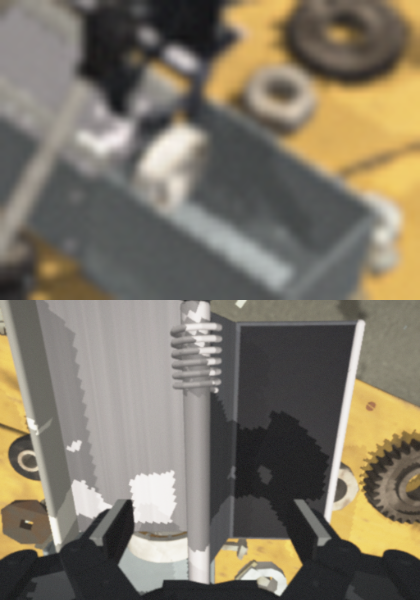

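```bash
python3 - <<'E'
from h import *
im,d,X=get("wrist")
for v in range(296,346,4):
    print(v,[(*ch(X[v,u]),round(float(X[v,u,2]))) for u in (175,195,215)],im[v,195])
A,dd,X=get("scene")
print("scene")
for v in range(155,178,2):
    print(v,[(*ch(X[v,u]),round(float(X[v,u,2])),int(A[v,u].mean())) for u in range(320,338,4)])
E
```

```text
296 [(np.float64(-1.4), np.float64(-0.3), 84), (np.float64(-3.0), np.float64(11.4), 87), (np.float64(-1.2), np.float64(22.2), 84)] [138 136 129]
300 [(np.float64(-5.3), np.float64(2.1), 93), (np.float64(0.3), np.float64(11.1), 86), (np.float64(-1.7), np.float64(22.7), 89)] [167 159 146]
304 [(np.float64(-4.9), np.float64(2.8), 96), (np.float64(-5.0), np.float64(13.3), 97), (np.float64(-5.5), np.float64(23.9), 97)] [114 107  98]
308 [(np.float64(-4.2), np.float64(3.3), 99), (np.float64(-5.7), np.float64(14.1), 101), (np.float64(-3.3), np.float64(23.9), 98)] [163 159 147]
312 [(np.float64(-1.7), np.float64(3.1), 99), (np.float64(-3.0), np.float64(13.9), 100), (np.float64(-1.3), np.float64(23.9), 98)] [241 239 230]
316 [(np.float64(1.1), np.float64(2.8), 98), (np.float64(-0.8), np.float64(13.8), 101), (np.float64(0.3), np.float64(23.9), 99)] [241 238 228]
320 [(np.float64(4.2), np.float64(2.4), 97), (np.float64(2.2), np.float64(13.5), 100), (np.float64(2.7), np.float64(23.8), 100)] [239 236 225]
324 [(np.float64(6.4), np.float64(2.3), 98), (np.float64(4.6), np.float64(13.4), 100), (np.f
[... 2962 characters left out ...]
0), np.float64(-45.1), 97, 88), (np.float64(26.7), np.float64(-49.6), 119, 133), (np.float64(9.5), np.float64(11.5), 45, 180), (np.float64(20.3), np.float64(23.7), 43, 96), (np.float64(32.1), np.float64(34.3), 43, 84)]
175 [(np.float64(12.2), np.float64(-51.6), 96, 85), (np.float64(27.7), np.float64(-48.5), 106, 85), (np.float64(45.5), np.float64(-50.4), 123, 161), (np.float64(25.9), np.float64(16.6), 42, 161), (np.float64(37.0), np.float64(28.5), 40, 90)]
177 [(np.float64(10.4), np.float64(-46.0), 76, 88), (np.float64(27.1), np.float64(-44.8), 89, 85), (np.float64(45.5), np.float64(-47.5), 108, 99), (np.float64(34.4), np.float64(4.1), 48, 166), (np.float64(44.0), np.float64(18.4), 43, 150)]
```

>>> drive_tool(deltas=[[0,0,-1,0],[0,0,-1,0],[0,0,-1.2,0],[0,0,-1.5,0],[0,0,-2.5,0],[0,0,-3,0],[0,0,-3,0],[0,0,-2,0],[0,0,0,0],[0,0,0,0]])

```text
clock: 7.2
eef_pos: [511.6, 424.3, 269.7]
tcp_rot: [3.141, 0.003, -2.737]
contact_force: [-1.2, -0.2, -1.0]
opening: 1.0
```

```bash
python3 - <<'E'
from h import *
s=r.sense();print(s["clock"],s["eef_pos"],ch(s["eef_pos"]),s["contact_force"])
im,d,X=get("scene");im2,_,_=get("wrist");im3,_,_=get("side")
f=lambda a:cv2.resize(a[...,::-1],(400,300),interpolation=2)
cv2.imwrite("pics/k.png",np.vstack([np.hstack([f(im[120:200,280:387]),f(im2)]),np.hstack([f(im3[200:320,180:340]),f(im)])]))
E
```

```text
7.2 [511.62512007 424.26293477 269.69047041] (np.float64(-32.3), np.float64(45.4)) [-1.19781447 -0.24234664 -1.0230037 ]
```

View pics/k.png

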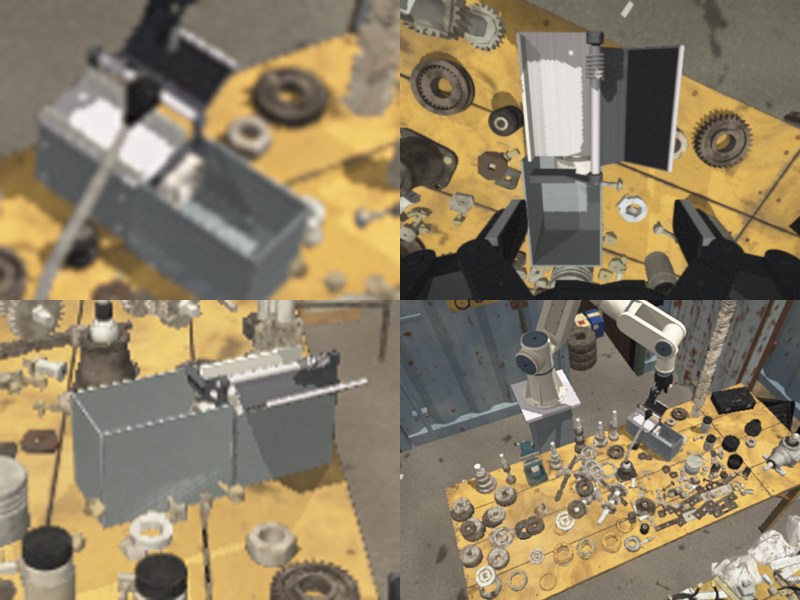

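```bash
python3 - <<'E'
from h import *
B=np.load("pics/w1.npz")["X"];N=get("wrist")[2];N2=get("wrist")[2]
def loc(X):
    Q=X.reshape(-1,3);return np.c_[(Q[:,:2]-O)@EX,(Q[:,:2]-O)@EY,Q[:,2]]
for n,X in(("before",B),("after",N)):
    c=loc(X);k=(c[:,0]>-115)&(c[:,0]<-35)&(c[:,1]>72)&(c[:,1]<112)&(c[:,2]>100)
    print(n,k.sum(),np.arctan(np.polyfit(c[k,1],c[k,2],1)[0]).round(3),np.median(c[k,2]))
for X in(N,N2):
    c=loc(X);k=(c[:,0]>-12)&(c[:,0]<14)&(abs(c[:,1])<42)&(c[:,2]>60)&(c[:,2]<104);print(k.sum(),c[k].mean(0).round(1),np.percentile(c[k],[5,95],0).round(1).tolist())
E
```

```text
before 15415 0.615 338.14385127741286
after 15532 0.165 296.5987942382987
834 [ 0.2 11.4 92.7] [[-5.1, -11.7, 77.2], [9.0, 30.4, 100.8]]
833 [ 0.2 11.3 92.8] [[-5.1, -11.9, 77.4], [9.2, 30.4, 100.9]]
```

```bash
python3 - <<'E'
from h import *
B=np.load("pics/w1.npz")["X"];N=get("wrist")[2]
for n,X in(("before",B),("after",N)):
    Q=X.reshape(-1,3);c=np.c_[(Q[:,:2]-O)@EX,(Q[:,:2]-O)@EY,Q[:,2]]
    k=(c[:,0]>-115)&(c[:,0]<-35)&(c[:,1]>72)&(c[:,1]<112)&(c[:,2]>100)&(c[:,2]<170)
    print(n,k.sum(),np.arctan(np.polyfit(c[k,1],c[k,2],1)[0]).round(3),np.median(c[k,2]))
E
```

```text
before 4178 0.602 139.0976576583298
after 5962 0.595 139.14546549946974
```

Flap shut to within 0.01 rad of its starting angle, and the bearing did not move between two frames. Handing in.

```bash
python3 -c "
from rig import job;print(job.sign_off())"
```

```text
the job is handed in; nothing more can be done
None
```

The bearing is in the catch tray and the flap is shut. I handed the job in at about 8 s of the 45 s allowed.

- **What I did:** One fingertip pressed the plate down until it was level at about 110 mm, which puts the flap at about 0.6 rad. The other fingertip pushed the bearing along the lane under the blade until it went over the edge. I kept the flap open until the bearing was in the tray, then lifted straight up.
- **Bearing:** It came to rest standing on its rim just past the deck edge, not lying flat. I measured it at chute x about -5 to +10 mm, with its top at about 101 mm and its centre therefore about 70 mm above the table. That is inside the tray and below the 82 mm limit. It did not move between two successive frames.
- **Flap:** The plate slope was 0.595 rad after release, against 0.602 rad at the start, so it is shut within about 0.01 rad.
- **Contact and other parts:** The gripper was clear of everything at z about 270 mm. The other parts looked unmoved in the last pictures, but I did not measure their positions.
- **Disagreements:** The far cameras put the chute's yaw between 0.38 and 0.43 rad; I used 0.41 from the close wrist view. With the jaws open, the fingertips stood about 4 to 5 mm ahead of the TCP, not 17 mm. My first flap-angle check was spoiled by pixels with no depth reading, so I repeated it with those filtered out.

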